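# Clamp a tube offcut with the under-base knob

### The job

Lay the larger square steel tube offcut in the welding fixture, flat on its plate between the sliding jaw and the end stop, lengthwise along the jaw's travel. Then swing the bar handle of the knob under the fixture's base until the jaw holds the tube firmly, and stop there: over-tightening dents the thin wall. Let go of everything, with the tube left clamped, and do not disturb the other things on the bench.

Things in the scene. Friction and masses are not known exactly. Their poses are not given: they have to be found in the camera images.
- tube_center (a point): Centre of the workpiece: loose square steel tube offcut, 80 mm long, 40 x 40 mm outside, 4 mm walls, about 0.36 kg, lying on the bench (this point 20 mm above it). x runs along its length, y across its width, z up. It is the largest of three offcuts; leave the others (80 mm long 25 x 25 mm tube; 80 x 40 mm flat bar, 12 mm thick).
- fixture: Welding fixture bolted to the bench; origin on the bench below the nest, axes as the nest. Steel plate, top 130 mm above the bench, 12 mm thick, 110 mm wide (y), open at both sides, with a 60 mm wide nose towards the robot whose end is at x = -88 mm; wide part from x = -35 to 120 mm. Pedestal below the wide part only. Jaw and end stop on top: 50 mm wide, 26 mm high, 22 mm thick.
- nest (a point): Middle of the tube's place, on the plate's upper face. x points from jaw to end stop, away from the robot (yaw within 0.25 rad). The tube goes with its length along x and its centre over this point, within about 4 mm. The open jaw's face is 45 mm before this point; the end stop's face stands 45 to 53 mm beyond it, set differently each time and not measured.
- jaw_face (a point): Middle of the sliding jaw's spring-backed clamping plate, 13 mm above the plate. The jaw moves along the nest's x by 15 mm per radian of the knob, pushes the tube up to the end stop and then squeezes it.
- knob_axis (a point): Point on the upright axis of the clamping knob that hangs under the plate's nose: black hub, 44 mm diameter, with a T-bar through it. The point lies on the bar's centre line, 95 mm above the bench, 60 mm before the nest's middle.
- handle_ball (a point): Centre of the 20 mm ball on the T-bar's long end; level round bar, 12 mm thick; ball 105 mm from the axis, at its height, free all round. A push on the bar 90 mm from the axis, square to it, takes about 4.5 N while the jaw runs free and rises once the tube meets the stop: 7 to 11 N is properly tight, 12.5 N too tight (about 1 N more per 0.02 rad). The knob stays where it is left.
- knob (a joint): Knob angle, rad: 0 open, at most 1.7; it grows as the handle swings to tighten, counter-clockwise from above (from the robot's left to its right across the side facing the robot). At 0 the bar points from the axis 0.65 rad to the left of the nest's -x. It starts at 0 to 0.12. The tube meets the stop somewhere between 0.65 and 1.25; only the rising force tells where.

How it is judged (in metres and radians):
On the way, in this order (a step that is already met when the one before it is completed fails the run):
1. the tube lies flat in the nest between jaw and stop, let go (x of tube_center in the frame of nest between -0.009 and 0.015 m and y of tube_center in the frame of nest between -0.01 and 0.01 m and z of tube_center in the frame of nest between 0.0175 and 0.0225 m and contact force between tube and the fingers below 0.1 N), for 0.2 s.
2. the jaw presses the tube against the stop with at least 12 N (contact force between tube and jaw above 12 N), for 0.2 s.
At the end, for the whole second after the job is handed in: The tube lies flat on the plate between jaw and stop (centre within 10 mm across, along x from 9 mm before to 15 mm beyond the nest's middle), square to the jaw within 0.06 rad, still squeezed by the jaw with at least 8 N, at rest, everything let go (contact force between tube and jaw above 8 N and x of tube_center in the frame of nest between -0.009 and 0.015 m and y of tube_center in the frame of nest between -0.01 and 0.01 m and z of tube_center in the frame of nest between 0.0175 and 0.0225 m and angle between the x axis of tube_center and the x axis of nest, either way round below 0.06 rad and linear speed of tube below 0.01 m/s); the robot touches nothing.
It fails at once if the tube is over-tightened: more than 50 N between jaw and tube (contact force between tube and jaw above 50 N).
It fails at once if another thing on the bench is disturbed (moved by more than 30 mm) (distance of any of small_tube, flat_bar, wrench, brush, disc, hammer, spray from where it was at the start of the episode above 0.03 m).
It also fails if it takes over 72 s, if anything falls off the work surface, if the arm or the gripper's body presses on something with over 40 N, if the wrist force passes 120 N, or if a joint passes its speed limit or range.

### The arm

A 6-joint arm with a two-finger parallel gripper is mounted at the origin on the work surface. World frame = base frame: x ahead of the robot, y to its left, z up, the work surface at z = 0. Lengths are in m, angles in degrees, forces in N, time in s.
With the tool pointing down it reaches from about 0.35 to 0.875 m from the base axis. Payload 4.2 kg.
Tool frame: the origin (TCP) lies on the front face of the gripper's body, between the roots of the fingers; the fingertips stand finger_overhang ahead of it and the grasp point (between the pads) lies 51 mm ahead of it (finger_overhang is the distance from the TCP to the fingertips, in m); z points along the fingers, y is the line along which they close (so a half turn about z gives the same grasp; the last joint's range is limited). The gripper opens to 87 mm and grips with 3 to 60 N. Pads are 19 mm wide; open, the fingers measure 117 mm over their backs; the gripper's body (75 mm by 190 mm) begins 51 mm behind the grasp point.
Start: joints at [82.999, 22.042, 0.453, 0, -68.411, -14.817], TCP at [0.232, 0.58, 0.292] pointing down, gripper open.
Joint ranges: [-179.83, 179.83], [-69.29, 118.12], [-61.27, 80.66], [-181.25, 117.63], [-171.15, -9.14], [-177.46, 177.46]. Speed limits (degrees/s): [159.86, 159.86, 180, 180, 180, 180].

### API

Orientations are given as a 3x3 rotation matrix whose columns are the frame's x, y, z axes.
In Python, from station import sense, capture, camera_model, finish_job, finger_overhang gives the robot as it stands. The module is installed in compiled form; this text tells all that it offers.
- The arm moves only by the tool jog_arm, never from a script. Its argument "rows" is a list that holds one entry, the list of rows, each a list of 4 numbers: the shift along the tool's x, y, z in m, then the turn about the tool's z in rad. A call has 1 to 20 rows; each row shifts and turns the commanded pose from where the row before left it, along the tool's axes as they then stand; what a row does not reach is not made up. A row lasts 1/8 s, in which the tool goes at most 62.5 mm and 10.7 degrees, less where a joint would pass 70% of its speed; a pose out of reach is approached as far as the arm can. A call is refused whole if a number of a shift passes 0.0625 or a number of a turn 0.188, either way. A call with a gripper value outside its range is refused whole. "claw" is the opening, from 0 (shut) to 1 (fully open), set as the call begins (left out, the last holds). The fingers move at their own pace and stop on an object; the grip force is fixed at half the most. Time passes only in rows, so rows that do not move let the fingers close. It gives the time, the measured TCP pose, the force, the opening and the grip force at its end, in the units of the state.
- sense(): the state, without advancing time (a new reading comes with each control period).
- capture(name): name is "scene" or "top" or "wrist"; returns the picture (480x640x3 uint8, red, green, blue); there is no depth.
- camera_model(name): a dict with "fovy" (degrees; the focal length in pixels is half the picture's height over the tangent of half this angle, whatever the lens; pixels are square), "cx", "cy" (the principal point, pixels), "eye" and "rotation" of the camera in the world. Camera axes: x right, y down, z forward; pixel columns grow to the right and rows downward; lengths in m; the calibration is good to about 2 mm. A picture is of the moment at which its call begins: read the wrist's pose just before it. camera_model takes no time and is no camera call; for the wrist camera it gives the pose at the moment of the call.
- finish_job(): hands the job in; it is judged then, once.
The state is a dict: "time_s": time; "joints": joint angles; "joint_velocities": joint speeds; "effort": joint torques, N m; "tcp_pos": TCP position; "ee_rot": TCP orientation; "wrist_force": force on the tool from outside, world axes, zero at the start; "moment": the same for the moment, N m; "gripper_width": opening from 0.0 (shut) to 1.0 (fully open); "gripper_force": force on a finger pad.
Only numpy, scipy, OpenCV 4.12 (cv2) and the standard library are available. Lean on these libraries where they do the work, as an engineer would, in place of code of your own. Each camera call takes 0.05 s, during which the arm holds its last target. There are 200 camera calls.

## Working session

There is one attempt and no reset: what is moved stays moved. The work goes in short steps, Python scripts to look and compute and a tool call to move; the robot and the scene stay as the last step left them, time stands still between calls to the robot, and variables do not carry over. Pictures are saved under pics/ and viewed, at most 10 in all, crops included, and the job is handed in when it is done.

Besides the shell and the picture viewer there is one more tool, called after ">>>" as a command line: name --argument value ..., lists and objects as JSON in quotes. jog_arm: Moves the arm, as the interface text tells. Its arguments: {"type":"object","properties":{"rows":{"type":"array"},"claw":{"type":"number"}},"required":["rows"]}

```bash
mkdir -p pics; cat > h.py <<'E'
import numpy as np, cv2
from station import *
def K(m): 
    f=240/np.tan(np.radians(m["fovy"])/2); return f
def ray(m,u,v):
    f=K(m); d=np.array([(u-m["cx"])/f,(v-m["cy"])/f,1.]); return np.array(m["eye"]),np.array(m["rotation"])@d
def plane(m,u,v,z):
    e,d=ray(m,u,v); return e+d*(z-e[2])/d[2]
def proj(m,p):
    q=np.array(m["rotation"]).T@(np.array(p)-m["eye"]); return q[:2]/q[2]*K(m)+[m["cx"],m["cy"]]
def tri(a,b):
    (e1,d1),(e2,d2)=a,b
    A=np.c_[d1,-d2]; s=np.linalg.lstsq(A,e2-e1,rcond=None)[0]
    p,q=e1+s[0]*d1,e2+s[1]*d2; return (p+q)/2,np.linalg.norm(p-q)
E
python3 - <<'E'
from h import *
np.set_printoptions(precision=4,suppress=True)
for n in("scene","top"):
    cv2.imwrite(f"pics/{n}0.png",capture(n)[:,:,::-1]); m=camera_model(n);print(n,m)
s=sense();print(s["tcp_pos"],s["ee_rot"],s["wrist_force"],finger_overhang if not callable(finger_overhang) else finger_overhang())
m=camera_model("wrist");print(m)
E
```

```text
scene {'fovy': 44.639370045934456, 'cx': 325.0851155785089, 'cy': 235.8263589612704, 'eye': array([1.3813, 0.046 , 0.6468]), 'rotation': array([[-0.0678,  0.5226, -0.8499],
       [ 0.9975,  0.0511, -0.0482],
       [ 0.0183, -0.8511, -0.5247]])}
top {'fovy': 50.52747078259671, 'cx': 312.876298295967, 'cy': 241.21104197340392, 'eye': array([0.4175, 0.0159, 0.9392]), 'rotation': array([[-0.0283, -0.9853,  0.1687],
       [-0.9992,  0.023 , -0.033 ],
       [ 0.0287, -0.1695, -0.9851]])}
[0.2321 0.5799 0.2913] [[ 0.9283 -0.3718 -0.0006]
 [-0.3718 -0.9283 -0.0019]
 [ 0.0001  0.002  -1.    ]] [ 0.0939  0.2547 -0.2531] 0.0697
{'fovy': 60.055373672517845, 'cx': 321.4411659817452, 'cy': 233.45890797091985, 'eye': array([0.2989, 0.5526, 0.3833]), 'rotation': array([[-0.3719, -0.8958, -0.2433],
       [-0.9283,  0.3593,  0.0958],
       [ 0.0016,  0.2614, -0.9652]])}
```

View pics/top0.png

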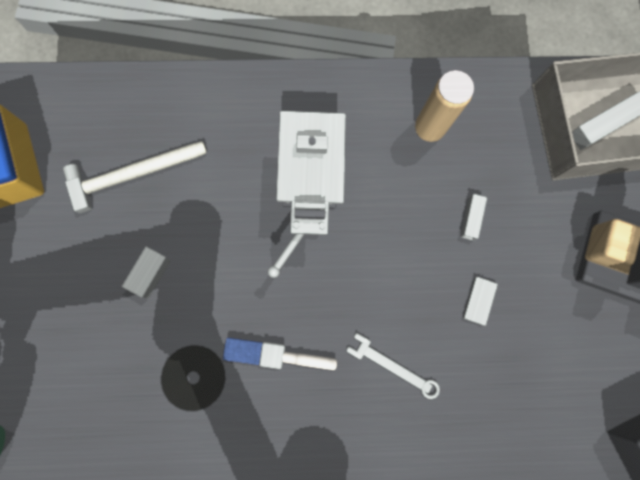

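View pics/scene0.png

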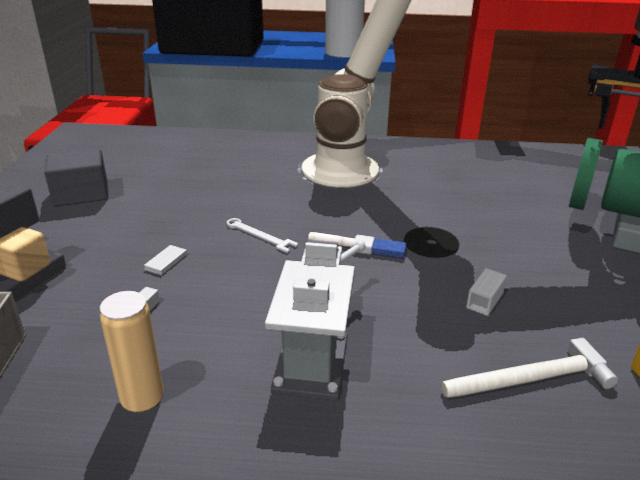

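The top view shows the plate at (278–345, 112–205) with its nose below, and the handle ball at (274, 272). The 40 mm tube is in shadow at (144, 272). The scene view shows the same tube, hollow, at (487, 290).

```bash
cat > m1.py <<'E'
from h import *
np.set_printoptions(precision=4,suppress=True)
T=cv2.imread("pics/top0.png");S=cv2.imread("pics/scene0.png");mt=camera_model("top");ms=camera_model("scene")
def cont(im,box,thr):
    x0,y0,x1,y1=box;g=cv2.cvtColor(im,6)[y0:y1,x0:x1]
    t,b=cv2.threshold(g,thr,255,cv2.THRESH_BINARY|(cv2.THRESH_OTSU if thr==0 else 0))
    c=max(cv2.findContours(b,0,1)[0],key=cv2.contourArea)+[x0,y0]
    return t,c
for n,im,box,th in(("tubeT",T,(115,240,175,305),0),("tubeS",S,(455,260,520,325),0),("plateT",T,(265,100,360,245),150),("ball",T,(262,262,284,284),0)):
    t,c=cont(im,box,th);p=cv2.approxPolyDP(c,3,True)[:,0]
    print(n,t,cv2.contourArea(c),cv2.minAreaRect(c),cv2.boxPoints(cv2.minAreaRect(c)).tolist(),p.tolist())
a=cv2.resize(T[235:310,110:180],None,fx=5,fy=5,interpolation=2);b=cv2.resize(S[255:330,450:525],None,fx=5,fy=5,interpolation=2)
d=cv2.resize(T[95:290,255:365],None,fx=3,fy=3,interpolation=2)
im=np.zeros((600,800,3),np.uint8);im[:300,:280]=cv2.resize(a,(280,300));im[300:600,:300]=cv2.resize(b,(300,300));im[:585,320:650]=d
cv2.imwrite("pics/c1.png",im)
E
python3 m1.py
```

```text
tubeT 118.0 1005.5 ((143.32542419433594, 271.4877624511719), (22.814552307128906, 47.0770263671875), 30.5792236328125) [[121.52986145019531, 285.949462890625], [145.4793243408203, 245.41961669921875], [165.12098693847656, 257.02606201171875], [141.17152404785156, 297.555908203125]] [[147, 247], [123, 284], [139, 296], [164, 258]]
tubeS 90.0 1933.5 ((492.5, 287.5), (55.0, 53.0), 90.0) [[466.0, 260.0], [519.0, 260.0], [519.0, 315.0], [466.0, 315.0]] [[519, 260], [469, 260], [474, 266], [475, 281], [469, 289], [466, 307], [487, 315], [504, 287], [519, 286]]
plateT 150.0 7071.5 ((310.521240234375, 177.85226440429688), (67.06258392333984, 133.06979370117188), 1.0609116554260254) [[275.7637939453125, 243.75491333007812], [278.22760009765625, 110.70793151855469], [345.2786865234375, 111.94961547851562], [342.81488037109375, 244.99659729003906]] [[344, 113], [280, 112], [277, 199], [292, 202], [291, 232], [296, 235], [289, 244], [296, 244], [303, 233], [327, 233], [328, 204], [343, 201]]
ball 158.0 106.0 ((275.22943115234375, 268.1951904296875), (9.848509788513184, 17.710765838623047), 24.443954467773438) [[267.0821533203125, 274.21917724609375], [274.41094970703125, 258.09588623046875], [283.376708984375, 262.17120361328125], [276.04791259765625, 278.29449462890625]] [[283, 262], [277, 262], [269, 274], [276, 276]]
```

View pics/c1.png

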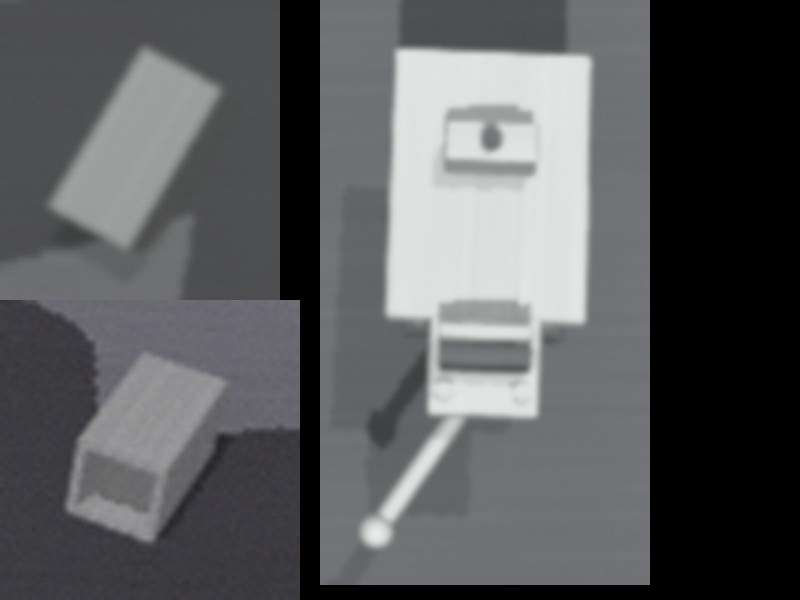

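The crop shows the tube's top-face corners in both views, the plate outline and the ball at (273.7, 272.3).

```bash
cat > m2.py <<'E'
from h import *
np.set_printoptions(precision=4,suppress=True)
mt=camera_model("top");ms=camera_model("scene")
tt=[(146.2,246.2),(165.5,257.5),(142.5,297.5),(122,286.7)]
ss=[(490,298),(470.5,289.5),(487,268),(507,275.5)]
best=None
P=[plane(mt,*p,.04) for p in tt];print("tube top@.04",np.array(P),[np.linalg.norm(P[i]-P[i-1]) for i in range(4)],"c",np.mean(P,0))
Q=[plane(ms,*p,.04) for p in ss];print("scene@.04",np.array(Q),[np.linalg.norm(Q[i]-Q[i-1]) for i in range(4)],"c",np.mean(Q,0))
print("tri c",tri(ray(mt,*np.mean(tt,0)),ray(ms,*np.mean(ss,0))))
pl=[(281,111),(345.7,114.3),(343,202.7),(277,201),(291,233),(327.3,234)]
R=np.array([plane(mt,*p,.13) for p in pl]);print("plate",R)
d=(R[0]+R[1]-R[2]-R[3])/2;print("len",np.linalg.norm(d),"wid",np.linalg.norm(R[0]-R[1]),"yaw",np.degrees(np.arctan2(d[1],d[0])))
u=d/np.linalg.norm(d)
print("nest from far",(R[0]+R[1])/2-.12*u,"near",(R[2]+R[3])/2+.035*u,"nose",(R[4]+R[5])/2+.088*u)
print("ball",plane(mt,273.7,272.3,.095))
for p in [(269,323),(348,327)]: print("scene plate far",plane(ms,*p,.13))
print("plate far tri",tri(ray(mt,281,111),ray(ms,348,325)),tri(ray(mt,345.7,114.3),ray(ms,269,323)))
E
python3 m2.py
```

```text
tube top@.04 [[0.5694 0.2819 0.04  ]
 [0.5483 0.2475 0.04  ]
 [0.4788 0.2858 0.04  ]
 [0.4985 0.3219 0.04  ]] [np.float64(0.08134093815754045), np.float64(0.04033691866618638), np.float64(0.07939212368612489), np.float64(0.04110705196646478)] c [0.5237 0.2843 0.04  ]
scene@.04 [[0.5722 0.2834 0.04  ]
 [0.5509 0.2536 0.04  ]
 [0.4816 0.2934 0.04  ]
 [0.5023 0.3256 0.04  ]] [np.float64(0.08164771546009908), np.float64(0.03666907683833264), np.float64(0.07989462576762266), np.float64(0.038245238403053404)] c [0.5267 0.289  0.04  ]
tri c (array([0.524 , 0.2876, 0.0368]), np.float64(0.004253996044586489))
plate [[ 0.78    0.0362  0.13  ]
 [ 0.7724 -0.0729  0.13  ]
 [ 0.6189 -0.0625  0.13  ]
 [ 0.624   0.0455  0.13  ]
 [ 0.5703  0.0238  0.13  ]
 [ 0.5673 -0.035   0.13  ]]
len 0.1550439937545021 wid 0.10940024221547125 yaw -3.65410346201231
nest from far [ 0.6564 -0.0107  0.13  ] near [ 0.6564 -0.0107  0.13  ] nose [ 0.6566 -0.0112  0.13  ]
ball [0.5111 0.0543 0.095 ]
scene plate far [ 0.7758 -0.0618  0.13  ]
scene plate far [0.7745 0.0452 0.13  ]
plate far tri (array([0.7774, 0.0405, 0.1358]), np.float64(0.00895887593212002)) (array([ 0.7727, -0.0677,  0.1278]), np.float64(0.010837987234944772))
```

>>> jog_arm --rows '[[[0.038,0.0165,0,0],[0.038,0.0165,0,0],[0.038,0.0165,0,0],[0.038,0.0165,0,0],[0.038,0.0165,0,0],[0.038,0.0165,0,0],[0.038,0.0165,0,0],[0.038,0.0165,0,0],[0.038,0.0165,0,0],[0.038,0.0165,0,0],[0,0,0,0.129],[0,0,0,0],[0,0,0,0]]]' --claw 1

```text
time_s: 1.72
tcp_pos: [0.5234, 0.286, 0.292]
ee_rot: [[0.874, -0.486, -0.0], [-0.486, -0.874, -0.0], [-0.0, 0.0, -1.0]]
wrist_force: [-1.3, 0.6, -0.0]
gripper_width: 1.0
gripper_force: 0.0
```

```bash
python3 - <<'E'
from h import *
import json
np.set_printoptions(precision=4,suppress=True)
s=sense();m=camera_model("wrist");cv2.imwrite("pics/w1.png",capture("wrist")[:,:,::-1])
json.dump({k:(v.tolist() if hasattr(v,'tolist') else v) for k,v in m.items()},open("w1.json","w"))
print(s["tcp_pos"],s["ee_rot"],s["time_s"])
g=cv2.imread("pics/w1.png",0)
print([proj(m,p) for p in[(.5694,.2819,.04),(.5483,.2475,.04),(.4788,.2858,.04),(.4985,.3219,.04)]])
E
```

```text
[0.5234 0.286  0.292 ] [[ 0.874  -0.486  -0.0004]
 [-0.486  -0.874  -0.0002]
 [-0.0002  0.0004 -1.    ]] 1.725
[array([297.8257, 158.8673]), array([347.0445, 160.992 ]), array([345.9249, 253.2174]), array([298.6469, 253.5775])]
```

View pics/w1.png

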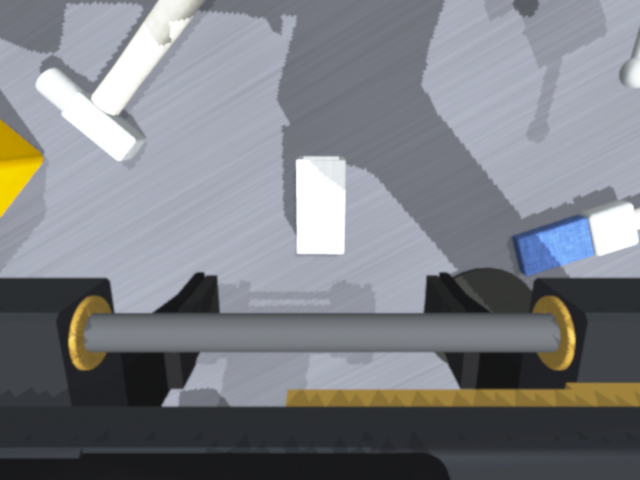

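The wrist view shows the tube at (297–345, 157–254), square to the fingers and within about 2 px of the prediction from the top camera. The two-view height of 37 mm agrees with the stated 40 mm, so I'll descend and grip.

>>> jog_arm --rows '[[[0,0,0.04,0],[0,0,0.04,0],[0,0,0.04,0],[0,0,0.04,0],[0,0,0.03,0],[0,0,0.02,0],[0,0,0.006,0],[0,0,0,0]]]' --claw 1

```text
time_s: 2.78
tcp_pos: [0.5237, 0.2863, 0.0765]
ee_rot: [[0.873, -0.487, 0.0], [-0.487, -0.873, 0.0], [0.0, -0.0, -1.0]]
wrist_force: [-0.1, -1.1, 0.1]
gripper_width: 1.0
gripper_force: 0.0
```

>>> jog_arm --rows '[[[0,0,0,0],[0,0,0,0],[0,0,0,0],[0,0,0,0],[0,0,0,0],[0,0,0,0],[0,0,0,0],[0,0,0,0],[0,0,0,0],[0,0,0,0]]]' --claw 0

```text
time_s: 4.03
tcp_pos: [0.5238, 0.286, 0.0763]
ee_rot: [[0.873, -0.488, 0.0], [-0.488, -0.873, 0.0], [0.0, -0.0, -1.0]]
wrist_force: [0.4, 0.9, -0.9]
gripper_width: 0.461
gripper_force: 30.0
```

>>> jog_arm --rows '[[[0,0,-0.02,0],[0,0,-0.04,0],[0,0,-0.04,0],[0,0,-0.04,0],[0,0,-0.04,0],[0,0,-0.04,0],[0,0,-0.02,-0.112],[0,0,-0.02,-0.112],[0,0,0,-0.111],[0,0,0,-0.111],[0,0,0,0]]]'

```text
time_s: 5.4
tcp_pos: [0.5229, 0.2853, 0.3346]
ee_rot: [[0.998, -0.066, -0.003], [-0.066, -0.998, -0.002], [-0.003, 0.002, -1.0]]
wrist_force: [-0.2, 0.5, -4.0]
gripper_width: 0.458
gripper_force: 30.0
```

>>> jog_arm --rows '[[[0.0151,0.0288,0,0],[0.0151,0.0288,0,0],[0.0151,0.0288,0,0],[0.0151,0.0288,0,0],[0.0151,0.0288,0,0],[0.0151,0.0288,0,0],[0.0151,0.0288,0,0],[0.0151,0.0288,0,0],[0.0151,0.0288,0,0],[0.0151,0.0288,0,0],[0,0,0,0],[0,0,0,0]]]'

```text
time_s: 6.9
tcp_pos: [0.6556, -0.0111, 0.3353]
ee_rot: [[0.998, -0.065, -0.002], [-0.065, -0.998, 0.0], [-0.002, -0.0, -1.0]]
wrist_force: [-0.4, -0.1, -4.0]
gripper_width: 0.459
gripper_force: 30.0
```

```bash
python3 - <<'E'
from h import *
import json
np.set_printoptions(precision=4,suppress=True)
s=sense();m=camera_model("wrist");cv2.imwrite("pics/w2.png",capture("wrist")[:,:,::-1])
json.dump({k:(v.tolist() if hasattr(v,'tolist') else v) for k,v in m.items()},open("w2.json","w"))
print(s["tcp_pos"],s["ee_rot"],s["time_s"])
print([proj(m,p) for p in[(.78,.0362,.13),(.7724,-.0729,.13),(.6189,-.0625,.13),(.624,.0455,.13)]])
E
```

```text
[ 0.6556 -0.0111  0.3353] [[ 0.9979 -0.0652 -0.0021]
 [-0.0652 -0.9979  0.0003]
 [-0.0021 -0.0001 -1.    ]] 6.9
[array([236.2901,  43.0276]), array([402.1704,  43.7945]), array([391.2736, 264.2823]), array([248.6126, 266.7177])]
```

View pics/w2.png

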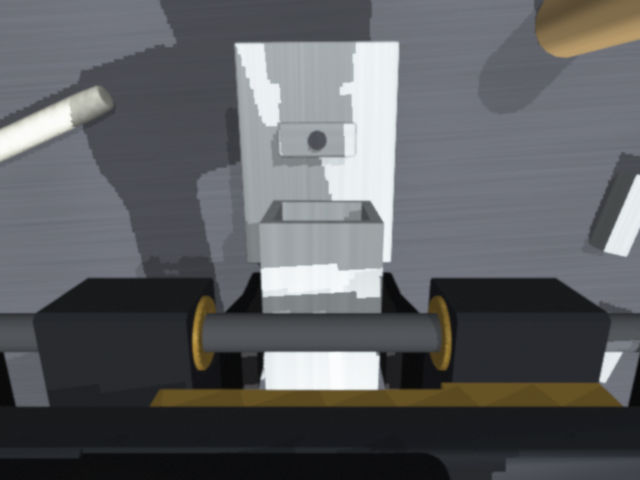

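The wrist view shows the plate corners at (235,42), (399,42), (391,262) and (247,263), close to prediction. The held tube's front upper edge runs from (261,221) to (383,221).

```bash
python3 - <<'E'
from h import *
import json
np.set_printoptions(precision=4,suppress=True)
m=json.load(open("w2.json"));mt=camera_model("top")
o=[(235,42),(399,41.5),(391,262),(247,263)];t=[(281,111),(345.7,114.3),(343,202.7),(277,201)]
R=np.array([plane(m,*p,.13) for p in o]);d=(R[0]+R[1]-R[2]-R[3])/2;u=d/np.linalg.norm(d)
print(R,np.linalg.norm(d),np.linalg.norm(R[0]-R[1]),np.degrees(np.arctan2(d[1],d[0])),(R[0]+R[1])/2-.12*u,(R[2]+R[3])/2+.035*u)
print([tri(ray(m,*a),ray(mt,*b)) for a,b in zip(o,t)])
s=sense();T=s["tcp_pos"];Rt=s["ee_rot"]
for z in(.299,): 
  for p in((261,221),(383,221)): print("tube edge in tool",Rt.T@(plane(m,*p,z)-T))
print("stop top face",[plane(m,*p,.156) for p in((279,156),(355,157))])
E
```

```text
[[ 0.7807  0.037   0.13  ]
 [ 0.7739 -0.0708  0.13  ]
 [ 0.6207 -0.0623  0.13  ]
 [ 0.627   0.0464  0.13  ]] 0.15367156467711338 0.1080207391461868 -3.3418094130707368 [ 0.6575 -0.0099  0.13  ] [ 0.6588 -0.01    0.13  ]
[(array([0.7805, 0.0366, 0.1295]), np.float64(0.000974588846133281)), (array([ 0.7753, -0.0729,  0.1228]), np.float64(0.0015992041485221279)), (array([ 0.6196, -0.0628,  0.127 ]), np.float64(5.249471769749306e-05)), (array([0.6254, 0.0465, 0.1257]), np.float64(0.0016956459990473804))]
tube edge in tool [ 0.0413 -0.0179  0.0365]
tube edge in tool [0.0412 0.0208 0.0365]
stop top face [array([0.707 , 0.0121, 0.156 ]), array([ 0.7031, -0.0367,  0.156 ])]
```

>>> jog_arm --rows '[[[0.0016,-0.0008,0,0],[0,0,0.03,0],[0,0,0.03,0],[0,0,0.03,0],[0,0,0.015,0],[0,0,0.01,0],[0,0,0.008,0],[0,0,0,0],[0,0,0,0]]]'

```text
time_s: 8.07
tcp_pos: [0.6581, -0.0105, 0.2142]
ee_rot: [[0.998, -0.064, 0.002], [-0.064, -0.998, 0.0], [0.002, -0.0, -1.0]]
wrist_force: [-0.3, -0.0, -3.8]
gripper_width: 0.455
gripper_force: 30.0
```

```bash
python3 - <<'E'
from h import *
s=sense();print(s["tcp_pos"],s["wrist_force"])
w=capture("wrist");w=w[40:400,140:500]
sc=capture("scene")[200:350,220:400]
im=np.zeros((480,720,3),np.uint8);im[:360,:360]=w;im[:300,360:]=cv2.resize(sc,(360,300),interpolation=2)
cv2.imwrite("pics/c3.png",im[:,:,::-1])
E
```

```text
[ 0.65813377 -0.01054194  0.21416772] [-0.26812642 -0.01099344 -3.79617441]
```

View pics/c3.png

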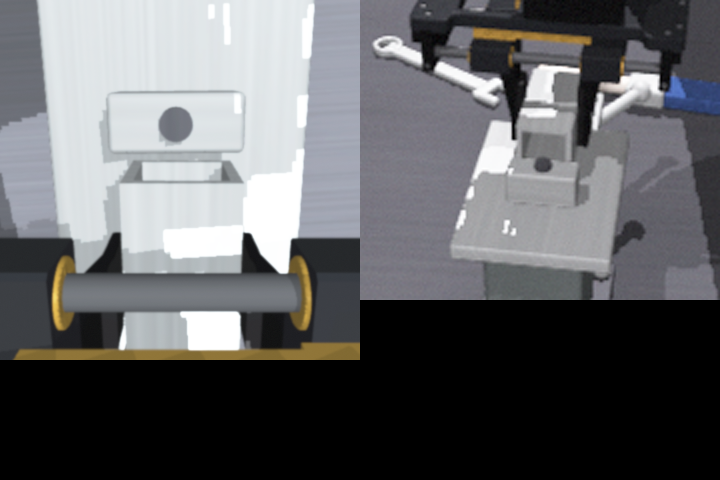

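The wrist crop shows the tube front edge centred at u≈182 and the stop at u≈176, so the tube sits about 2 mm to the right of the stop's centre. I'll shift it and lower.

>>> jog_arm --rows '[[[-0.001,-0.0016,0,0],[0,0,0.003,0],[0,0,0.002,0],[0,0,0.001,0],[0,0,0.001,0],[0,0,0,0],[0,0,0,0]]]'

```text
time_s: 9.05
tcp_pos: [0.6568, -0.0089, 0.2063]
ee_rot: [[0.998, -0.064, 0.0], [-0.064, -0.998, -0.0], [0.0, 0.0, -1.0]]
wrist_force: [0.1, 0.2, -2.9]
gripper_width: 0.46
gripper_force: 30.0
```

>>> jog_arm --rows '[[[0,0,0.0005,0],[0,0,0,0],[0,0,0,0]]]'

```text
time_s: 9.43
tcp_pos: [0.6569, -0.0089, 0.2063]
ee_rot: [[0.998, -0.064, 0.001], [-0.064, -0.998, -0.0], [0.001, 0.0, -1.0]]
wrist_force: [-1.5, 0.3, 0.6]
gripper_width: 0.456
gripper_force: 30.0
```

>>> jog_arm --rows '[[[0,0,0,0],[0,0,0,0],[0,0,0,0],[0,0,0,0],[0,0,0,0],[0,0,0,0]]]' --claw 1

```text
time_s: 10.18
tcp_pos: [0.6568, -0.0089, 0.2057]
ee_rot: [[0.998, -0.064, 0.0], [-0.064, -0.998, -0.0], [0.0, 0.0, -1.0]]
wrist_force: [-0.5, 0.4, -0.6]
gripper_width: 0.979
gripper_force: 0.0
```

>>> jog_arm --rows '[[[0,0,-0.01,0],[0,0,-0.02,0],[0,0,-0.03,0],[0,0,-0.04,0],[0,0,-0.04,0],[0,0,0,0],[0,0,0,0]]]'

```text
time_s: 11.05
tcp_pos: [0.6564, -0.0088, 0.3458]
ee_rot: [[0.998, -0.064, -0.0], [-0.064, -0.998, 0.001], [-0.0, -0.001, -1.0]]
wrist_force: [-0.1, 0.9, -0.6]
gripper_width: 1.003
gripper_force: 0.0
```

```bash
python3 - <<'E'
from h import *
import json
np.set_printoptions(precision=4,suppress=True)
s=sense();m=camera_model("wrist");w=capture("wrist")
json.dump({k:(v.tolist() if hasattr(v,'tolist') else v) for k,v in m.items()},open("w3.json","w"))
print(s["tcp_pos"],s["wrist_force"])
t=capture("top")[95:290,255:365];cv2.imwrite("pics/t4.png",t[:,:,::-1])
im=np.zeros((585,700,3),np.uint8);im[:400,:360]=w[0:400,140:500];im[:585,365:695]=cv2.resize(t,None,fx=3,fy=3,interpolation=2)
cv2.imwrite("pics/c4.png",im[:,:,::-1])
E
```

```text
[ 0.6564 -0.0088  0.3458] [-0.1135  0.882  -0.645 ]
```

View pics/c4.png

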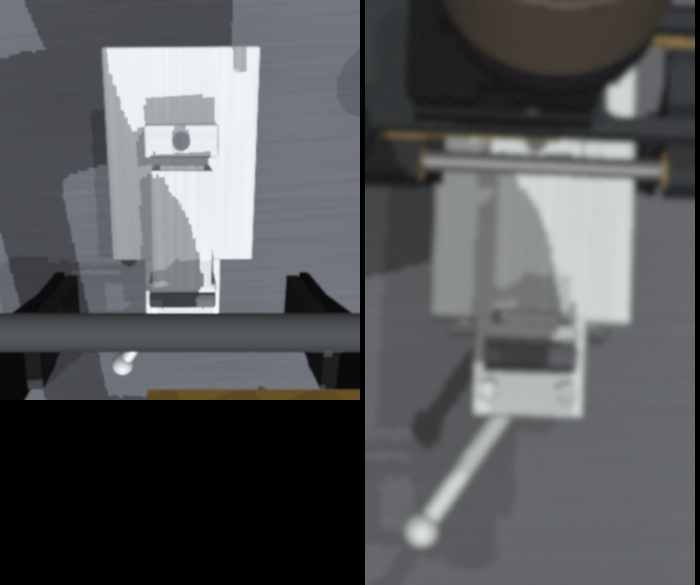

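The wrist crop shows the tube seated between jaw and stop, with its centre at u≈182.5 against 181.5 for the stop. The ball is at (262, 365) in full-image pixels, so next I locate the bar from two views.

```bash
python3 - <<'E'
from h import *
import json
np.set_printoptions(precision=4,suppress=True)
m=json.load(open("w3.json"));mt=camera_model("top")
b,e=tri(ray(m,262,365),ray(mt,273.7,272.3));print("ball",b,e,plane(m,262,365,.095),plane(mt,273.7,272.3,.095))
b=(plane(m,262,365,.095)+plane(mt,273.7,272.3,.095))/2
yaw=np.radians(-3.5);u=np.array([np.cos(yaw),np.sin(yaw)]);ax=np.array([.657,-.0095])-.06*u
d=b[:2]-ax;L=np.linalg.norm(d);d/=L;print("axis",ax,"L",L,"bar ang",np.degrees(np.arctan2(d[1],d[0])))
p=ax+.084*d;s=sense();R=s["ee_rot"];print("target",p,"tool delta",R.T@(np.r_[p,.153]-s["tcp_pos"]),"turn",np.arctan2(R[1,0],R[0,0])-np.arctan2(-d[1],-d[0]),s["joints"])
E
```

```text
ball [0.5113 0.0549 0.0945] 0.0013423663454437123 [0.5117 0.0555 0.095 ] [0.5111 0.0543 0.095 ]
axis [ 0.5971 -0.0058] L 0.10506852449785939 bar ang 144.69702983910327
target [0.5286 0.0427] tool delta [-0.1303 -0.0434  0.1918] turn 0.5522725055223943 [ 13.3079  23.6608  10.4047  -0.0221 -76.8875  73.037 ]
```

>>> jog_arm --rows '[[[-0.0326,-0.0108,0,0],[-0.0326,-0.0108,0,0],[-0.0326,-0.0109,0,0],[-0.0325,-0.0109,0,0],[0,0,0,0.138],[0,0,0,0.138],[0,0,0,0.138],[0,0,0,0.138],[0,0,0.04,0],[0,0,0.04,0],[0,0,0.04,0],[0,0,0.02,0],[0,0,0,0],[0,0,0,0]]]' --claw 0.35

```text
time_s: 12.9
tcp_pos: [0.53, 0.0428, 0.2063]
ee_rot: [[0.817, -0.577, 0.001], [-0.577, -0.817, -0.0], [0.001, -0.0, -1.0]]
wrist_force: [-0.4, 0.1, 0.4]
gripper_width: 0.35
gripper_force: 0.0
```

```bash
python3 - <<'E'
from h import *
np.set_printoptions(precision=4,suppress=True)
s=sense();R=s["ee_rot"];print(s["tcp_pos"],R,s["wrist_force"],s["joints"])
ax=np.array([.5971,-.0058]);a=np.radians(144.7);p=ax+.084*np.array([np.cos(a),np.sin(a)])
print(R.T@(np.r_[p,.153]-s["tcp_pos"]),np.degrees(np.arctan2(R[1,0],R[0,0])))
w=capture("wrist");t=capture("top")[200:300,230:330]
im=np.zeros((480,800,3),np.uint8);im[:,:480]=w[:,80:560];im[:300,490:790]=cv2.resize(t,None,fx=3,fy=3)
cv2.imwrite("pics/c5.png",im[:,:,::-1])
E
```

```text
[0.53   0.0428 0.2063] [[ 0.8166 -0.5773  0.0009]
 [-0.5773 -0.8166 -0.0001]
 [ 0.0008 -0.0005 -1.    ]] [-0.4046  0.0982  0.434 ] [ 22.1222  17.6729 -19.6621   0.0322 -52.6175  32.5992]
[-0.0012  0.0009  0.0533] -35.25898810230467
```

View pics/c5.png

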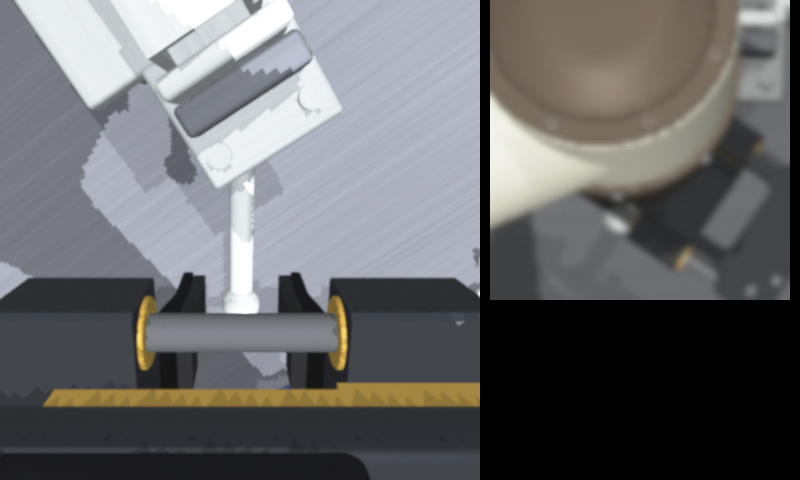

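The wrist view shows the bar at u≈242, vertical and midway between the fingers, which span 205–280. I'll descend around it.

>>> jog_arm --rows '[[[-0.001,0,0.02,0],[0,0,0.015,0],[0,0,0.01,0],[0,0,0.008,0],[0,0,0,0],[0,0,0,0],[0,0,0,0]]]'

```text
time_s: 13.88
tcp_pos: [0.529, 0.0434, 0.1532]
ee_rot: [[0.816, -0.578, 0.001], [-0.578, -0.816, 0.0], [0.001, -0.001, -1.0]]
wrist_force: [-0.3, -0.4, 0.2]
gripper_width: 0.351
gripper_force: 0.0
```

>>> jog_arm --rows '[[[0,0.004,0,0],[0,0.004,0,0],[7e-05,0.00336,0,-0.04],[7e-05,0.00336,0,-0.04],[7e-05,0.00336,0,-0.04],[7e-05,0.00336,0,-0.04],[7e-05,0.00336,0,-0.04],[7e-05,0.00336,0,-0.04],[7e-05,0.00336,0,-0.04],[7e-05,0.00336,0,-0.04],[7e-05,0.00336,0,-0.04],[7e-05,0.00336,0,-0.04]]]'

```text
time_s: 15.38
tcp_pos: [0.513, 0.0073, 0.1536]
ee_rot: [[0.977, -0.213, 0.007], [-0.213, -0.977, 0.003], [0.007, -0.004, -1.0]]
wrist_force: [4.0, 4.6, -2.4]
gripper_width: 0.35
gripper_force: 2.4
```

```bash
cat > f.py <<'E'
from h import *
np.set_printoptions(precision=4,suppress=True)
import sys
ax=np.array([.5971,-.0058])
s=sense();R=s["ee_rot"];v=R.T@np.r_[s["tcp_pos"][:2]-ax,0]
print("tool F",R.T@s["wrist_force"],"M",R.T@s["moment"],"axis->tcp in tool",v[:2],"yaw",np.arctan2(R[1,0],R[0,0]),s["time_s"])
E
python3 f.py
```

```text
tool F [ 2.9092 -5.305   2.413 ] M [1.32   0.8089 0.0869] axis->tcp in tool [-0.0849  0.005 ] yaw -0.2141626362900812 15.375
```

>>> jog_arm --rows '[[[0.002,0,0,0],[0.002,0,0,0],[0,0.00168,0,-0.02],[0,0.00168,0,-0.02],[0,0.00168,0,-0.02],[0,0.00168,0,-0.02],[0,0.00168,0,-0.02],[0,0.00168,0,-0.02],[0,0.00168,0,-0.02],[0,0.00168,0,-0.02]]]'

```text
time_s: 16.62
tcp_pos: [0.5133, -0.0079, 0.153]
ee_rot: [[0.999, -0.055, 0.002], [-0.055, -0.999, 0.0], [0.002, -0.0, -1.0]]
wrist_force: [3.0, 4.9, -0.8]
gripper_width: 0.351
gripper_force: 2.4
```

```bash
python3 f.py
```

```text
tool F [ 2.7489 -5.0227  0.8324] M [1.3326 0.6709 0.0484] axis->tcp in tool [-0.0836  0.0067] yaw -0.05456393955171964 16.625
```

>>> jog_arm --rows '[[[0,0.00168,0,-0.02],[0,0.00168,0,-0.02]]]'

```text
time_s: 16.88
tcp_pos: [0.5134, -0.0112, 0.153]
ee_rot: [[1.0, -0.015, 0.002], [-0.015, -1.0, 0.0], [0.002, -0.0, -1.0]]
wrist_force: [2.4, 4.0, -0.3]
gripper_width: 0.347
gripper_force: 2.3
```

```bash
python3 f.py
```

```text
tool F [ 2.3783 -4.0409  0.3028] M [1.3119 0.8842 0.0791] axis->tcp in tool [-0.0836  0.0066] yaw -0.014528090937525107 16.875
```

>>> jog_arm --rows '[[[0,0.00168,0,-0.02],[0,0.00168,0,-0.02],[0,0.00168,0,-0.02]]]'

```text
time_s: 17.25
tcp_pos: [0.5136, -0.0162, 0.153]
ee_rot: [[0.999, 0.045, 0.003], [0.045, -0.999, 0.001], [0.003, -0.0, -1.0]]
wrist_force: [3.6, 4.5, -0.2]
gripper_width: 0.35
gripper_force: 2.3
```

```bash
python3 f.py
```

```text
tool F [ 3.8069 -4.3191  0.2371] M [1.3136 1.0429 0.0625] axis->tcp in tool [-0.0839  0.0066] yaw 0.04548533343937852 17.25
```

>>> jog_arm --rows '[[[0,0.00168,0,-0.02],[0,0.00168,0,-0.02]]]'

```text
time_s: 17.5
tcp_pos: [0.5137, -0.0196, 0.153]
ee_rot: [[0.996, 0.085, 0.003], [0.085, -0.996, 0.001], [0.003, -0.0, -1.0]]
wrist_force: [2.4, 5.1, -0.2]
gripper_width: 0.351
gripper_force: 2.3
```

```bash
python3 f.py
```

```text
tool F [ 2.8327 -4.8814  0.2027] M [1.3209 0.9955 0.1056] axis->tcp in tool [-0.0843  0.0066] yaw 0.08546068224522875 17.5
```

>>> jog_arm --rows '[[[0,0.00168,0,-0.02],[0,0.00168,0,-0.02]]]'

```text
time_s: 17.75
tcp_pos: [0.5142, -0.0226, 0.1531]
ee_rot: [[0.992, 0.125, 0.003], [0.125, -0.992, 0.001], [0.004, -0.001, -1.0]]
wrist_force: [3.5, 6.3, -0.9]
gripper_width: 0.351
gripper_force: 3.2
```

```bash
python3 f.py
```

```text
tool F [ 4.2069 -5.7833  0.8823] M [1.79   1.2444 0.1337] axis->tcp in tool [-0.0843  0.0063] yaw 0.1252373554869651 17.75
```

>>> jog_arm --rows '[[[0,0.00168,0,-0.02],[0,0.00168,0,-0.02]]]'

```text
time_s: 18.0
tcp_pos: [0.5149, -0.0255, 0.1531]
ee_rot: [[0.986, 0.164, 0.004], [0.164, -0.986, 0.002], [0.004, -0.001, -1.0]]
wrist_force: [3.3, 8.0, -0.4]
gripper_width: 0.349
gripper_force: 4.2
```

```bash
python3 f.py
```

```text
tool F [ 4.5994 -7.3605  0.4782] M [2.3445 1.4021 0.0831] axis->tcp in tool [-0.0843  0.0059] yaw 0.16516954076654133 18.0
```

>>> jog_arm --rows '[[[0,0.00168,0,-0.02],[0,0,0,0]]]'

```text
time_s: 18.25
tcp_pos: [0.5153, -0.027, 0.1531]
ee_rot: [[0.983, 0.184, 0.004], [0.184, -0.983, 0.002], [0.005, -0.001, -1.0]]
wrist_force: [4.4, 8.4, -0.6]
gripper_width: 0.35
gripper_force: 4.0
```

```bash
python3 f.py
```

```text
tool F [ 5.887  -7.4396  0.6193] M [2.22   1.4049 0.108 ] axis->tcp in tool [-0.0843  0.0058] yaw 0.1845785724180329 18.25
```

>>> jog_arm --rows '[[[0,0.00085,0,-0.01]]]'

```text
time_s: 18.38
tcp_pos: [0.5154, -0.0275, 0.1531]
ee_rot: [[0.981, 0.194, 0.005], [0.194, -0.981, 0.002], [0.005, -0.002, -1.0]]
wrist_force: [3.0, 10.7, -0.6]
gripper_width: 0.353
gripper_force: 4.9
```

```bash
python3 f.py
```

```text
tool F [ 5.032  -9.9434  0.6583] M [2.7621 1.5767 0.1431] axis->tcp in tool [-0.0843  0.0055] yaw 0.19475408743976652 18.375
```

About 9.4 N equivalent at 90 mm, which is mid-window. I'll back off and lift away.

>>> jog_arm --rows '[[[0,-0.003,0,0],[0,-0.003,0,0],[0,-0.002,0,0],[0,0,0,0],[0,0,0,0]]]'

```text
time_s: 19.0
tcp_pos: [0.512, -0.0212, 0.1526]
ee_rot: [[0.981, 0.193, -0.001], [0.193, -0.981, -0.0], [-0.001, 0.0, -1.0]]
wrist_force: [-0.8, -0.6, -0.3]
gripper_width: 0.352
gripper_force: 0.0
```

```bash
python3 f.py
```

```text
tool F [-0.8525  0.4105  0.322 ] M [-0.0967 -0.0048 -0.0185] axis->tcp in tool [-0.0865 -0.0013] yaw 0.19410987812236968 19.0
```

>>> jog_arm --rows '[[[0,0,-0.01,0],[0,0,-0.02,0],[0,0,-0.03,0],[0,0,-0.04,0],[0,0,-0.04,0],[-0.04,0,-0.03,0],[-0.04,0,0,0],[-0.02,0,0,0],[0,0,0,0],[0,0,0,0]]]'

```text
time_s: 20.25
tcp_pos: [0.415, -0.0401, 0.3229]
ee_rot: [[0.981, 0.193, 0.001], [0.193, -0.981, -0.0], [0.001, 0.0, -1.0]]
wrist_force: [0.3, -0.2, -0.7]
gripper_width: 0.348
gripper_force: 0.0
```

```bash
python3 - <<'E'
from h import *
t=capture("top")[95:295,230:370];sc=capture("scene")[210:360,220:400]
im=np.zeros((600,790,3),np.uint8);im[:600,:420]=cv2.resize(t,None,fx=3,fy=3,interpolation=2);im[:300,425:785]=cv2.resize(sc,None,fx=2,fy=2,interpolation=2)
cv2.imwrite("pics/c6.png",im[:,:,::-1])
E
```

```text
(no output)
```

View pics/c6.png

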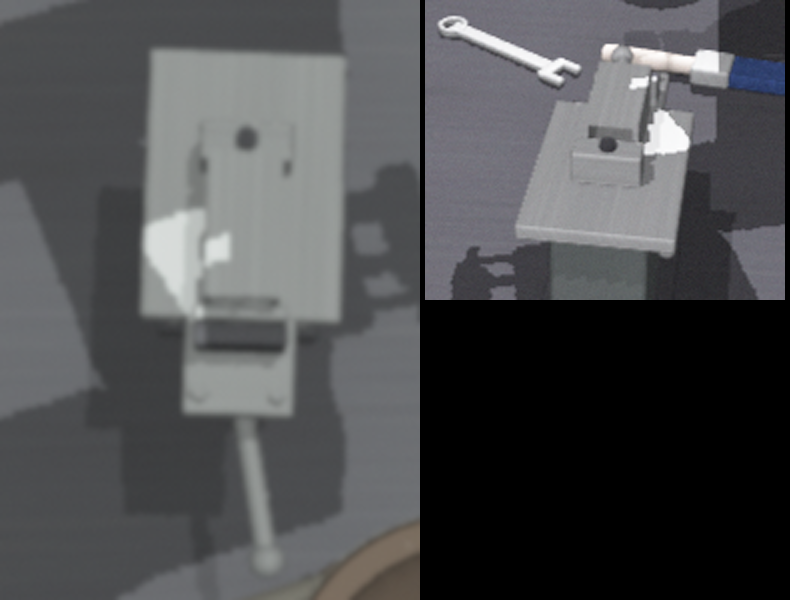

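The top crop shows the tube square between jaw and stop, against the stop at about (247, 150). The handle has swung to (266, 560), and the robot is clear of everything.

```bash
python3 -c "from station import *; print(finish_job())"
```

```text
the job is handed in; nothing more can be done
None
```

I clamped the larger tube square in the fixture, with the last push on the handle reading about 9 N at 90 mm (7 to 11 N is properly tight). The gripper is clear, the other bench items were left alone, and the job was handed in at about 20 s; the hand-in gave no verdict.

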